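# Lock out the bench isolator with the snap hook

## Task

Lock the bench isolator out: pick up the red-handled snap hook, press its brass gate open against the upright leg of the steel eye on the isolator, and hook the eye so that the gate snaps shut behind it. With the hook, draw the eye out until you feel its stop and prove the catch there with a steady pull of about 15 N for half a second, never loading the eye with more than 25 N; then let go, leaving the hook clipped and lying at rest with the eye still drawn out. Touch the eye only with the hook, and leave everything else where it is.

Things in the scene. Friction and masses are not known exactly. Their poses are not given: they have to be found in the camera images.
- hook_grip (a point): Red-handled snap hook, 150 g, flat on the table at first. This point: centre of its handle block, 46 long x 24 wide x 36 high mm, 18 mm above its flat underside; grip it across the 24 mm. x points from handle to round head, y to the gate side, z up. The hook is 124 mm long; its flat loop of 9 mm rod has its mid-plane 13.4 mm below this point (centre lines): spine at y=-20, nose at x=78, y=16.
- hook_mouth (a point): Point on the red hook's closed brass gate where the eye's leg should be pressed in; at x=62, y=16, z=-13.4 mm from hook_grip, same axes. The gate is a 7 mm rod along y=16 from its pivot at x=36 to its tip at x=74. An 8 mm leg pressed in here along -y clears the nose when its centre is 14 mm past this point; the gate then meets its hard stop about 4 mm later.
- hook_bay (a point): Inside the red hook's round head: where the centre of the eye's leg sits when pulled home; at x=87.5, y=-2, z=-13.4 mm from hook_grip, same axes. The crown of the head lies 4 mm beyond, 9 mm thick. With the leg pressed in through the gate, drawing the hook back along its -x slides the leg past the gate's tip into here, and the gate springs shut.
- gate (a joint): Angle of the red hook's brass gate, rad: 0 shut, grows as it swings inwards, 0.85 at its hard stop. A spring shuts it; opening it takes 2 to 7 N at the mouth. Starts shut.
- eye_leg (a point): Middle of the upright leg of the steel eye before the isolator, 28 mm above the table. The eye is a closed upright loop of 8 mm round rod: from the leg's ends, 6 and 50 mm above the table (centre lines), rods run back along +x into the box. The window behind the leg is clear from 10 to 46 mm above the table and 50 mm deep or more. x points from leg to box, z up. The eye slides only along its x.
- isolator: Fixed grey isolator box, 100 (x) x 130 (y) x 68 high mm, rotary switch on top; origin at the centre of its underside; the eye stands out of its yellow -x face. The eye can be drawn out (-x) against about 4 N of friction and stays where it is left. Its hard stop is inside, cannot be seen or measured, and differs each time: 10 to 25 mm from where the eye starts; it must be felt.
- spare_grip (a point): Spare snap hook with a blue handle, of the same shape and size as the red one, to be left alone; the point and axes are as on the red one.
- meter: Red hand-held multimeter lying on the table, 75 x 150 x 46 high mm; origin at the centre of its underside. Leave alone.
- board: Green circuit board with parts on it, 130 x 190 x 45 high mm; origin at the centre of its underside. Leave alone.
- solder: Blue spool standing on end, 60 mm across, 40 high; origin at the centre of its underside. Leave alone.
- screws: Small steel cup, 70 mm across, 45 high; origin at the centre of its underside. Leave alone.
- driver: Screwdriver lying on the table. Leave alone.
Not all that is in view belongs to the job. What is shaped like the isolator but pink is not meant. What is shaped like the part that bears hook_grip but pink is not meant.

How it is judged (in metres and radians):
On the way, in this order (a step that is already met when the one before it is completed fails the run):
1. the gate is pressed open by the eye (value of joint gate above 0.35 rad and contact force between gate and tongue above 0.5 N), for 0.05 s.
2. the leg is inside the hook and the gate is shut (value of joint gate below 0.08 rad and x of eye_leg in the frame of hook_grip between 0.06 and 0.093 m and y of eye_leg in the frame of hook_grip between -0.018 and 0.014 m), for 0.1 s.
3. with the gate shut the hook pulls the drawn-out eye with more than 9 N for 0.3 s (only its stop can resist that) (distance of eye_leg from where it was at the start of the episode above 0.009 m and value of joint gate below 0.08 rad and contact force between hook and tongue above 9 N), for 0.3 s.
At the end, for the whole second after the job is handed in: The eye's leg is inside the red hook's loop, the gate shut (under 0.08 rad), the eye still at least 9 mm out from where it started (its stop is 10 to 25 mm away), and the hook at rest (under 0.02 m/s), within 0.4 rad of level, its handle centre under 45 mm above the table (distance of eye_leg from where it was at the start of the episode above 0.009 m and value of joint gate below 0.08 rad and x of eye_leg in the frame of hook_grip between 0.045 and 0.093 m and y of eye_leg in the frame of hook_grip between -0.018 and 0.014 m and height (world z) of hook_grip below 0.045 m and angle between hook_grip's own z axis and vertical below 0.4 rad and linear speed of hook below 0.02 m/s); the robot touches nothing.
It fails at once if the eye is loaded with more than 25 N by the hook (contact force between hook and tongue above 25 N).
It fails at once if the robot touches the eye itself (contact force between any of the fingers, the arm and tongue above 0.5 N).
It fails at once if a bystander is moved more than 20 mm (distance of any of spare_grip, meter, board, solder, screws from where it was at the start of the episode above 0.02 m or distance of driver from where it was at the start of the episode above 0.03 m).
It also fails if it takes over 64 s, if anything falls off the work surface, if the arm or the gripper's body presses on something with over 40 N, if the wrist force passes 120 N, or if a joint passes its speed limit or range.

## Robot

A 6-joint arm with a two-finger parallel gripper is mounted at the origin on the work surface. World frame = base frame: x ahead of the robot, y to its left, z up, the work surface at z = 0. Lengths are in mm, angles in rad, forces in N, time in s.
With the tool pointing down it reaches from about 275 to 750 mm from the base axis. Payload 10.2 kg.
Tool frame: the origin (TCP) lies at the very end of the fingers, on their centre line; the grasp point (between the pads) lies 19 mm behind it (ctrl.grip_depth is the distance from the TCP to the grasp point, in mm); z points along the fingers, x is the direction in which the jaws open and shut, and the axes are right-handed (so a half turn about z gives the same grasp; the last joint's range is limited). The gripper opens to 85 mm and grips with 20 to 120 N. Pads are 22 mm wide; open, the fingers measure 114 mm over their backs; the gripper's body (76 mm by 85 mm) begins 54 mm behind the grasp point. The pads swing forward as they close: fully open they stand 13 mm farther back than shut.
Start: joints at [1.061, 0.313, 1.498, -0, 1.331, -0.223], TCP at [148.527, 503.558, 231.294] pointing down, gripper open.
Joint ranges: [-2.94, 2.94], [-0.97, 2.17], [0.19, 2.56], [-1.23, 4.37], [0.02, 3.11], [-2.88, 2.88]. Speed limits (rad/s): [2.39, 2.39, 3.01, 3.14, 3.14, 3.14].

## Interface

Orientations are given as a unit quaternion [w, x, y, z].
In Python, from rig import ctrl gives the robot as it stands.
- The arm moves only by the tool play_rows, never from a script. Its argument "motion" is a list of rows, each a list of 2 entries, a list of its own where there are three numbers: the shift along the tool's x, y, z in mm, then the turn, a rotation vector about the tool's x, y, z in degrees. A call has 1 to 20 rows; each row shifts and turns the commanded pose from where the row before left it, along the tool's axes as they then stand; what a row does not reach is not made up. A row lasts 1/12 s, in which the tool goes at most 41.7 mm and 7.16 degrees, less where a joint would pass 70% of its speed; a pose out of reach is approached as far as the arm can. A call with a gripper value outside its range is refused whole. "fingers" is the finger opening in mm, from 0 to 85.4, set as the call begins (left out, the last holds). The fingers move at their own pace and stop on an object; "squeeze" is the grip in N (left out, the last holds). Time passes only in rows, so rows that do not move let the fingers close. It gives the time, the measured TCP pose, the force and the opening at its end, in the units of the state.
- ctrl.sense(): the state, without advancing time (a new reading comes with each control period).
- ctrl.capture(name): name is "scene" or "side" or "wrist"; returns the picture (384x512x3 uint8, red, green, blue); there is no depth.
- ctrl.get_calibration(name): a dict with "K" (3x3 intrinsics, pixels), "k1" (the pictures are not rectified: a ray, as slopes to the right and down, at radius r is drawn at 1 + k1 r^2 times it, then the intrinsics apply), "R" (3x3) and "t" (3): a world point X has camera coordinates R X + t; the wrist camera has in their place "tool_from_camera" (4x4, takes a point from camera to tool coordinates, whose origin is the TCP and whose axes are the tool frame's). Camera axes: x right, y down, z forward; pixel columns grow to the right and rows downward; lengths in mm; the calibration is good to about 2 mm. A picture is of the moment at which its call begins: read the wrist's pose just before it. get_calibration takes no time and is no camera call.
- ctrl.finish_job(): hands the job in, once; it reports no verdict.
Trained networks look in the newest picture that a camera, given by its name, has taken for a name from the list of things; names that differ only in an ending like _2 or _b are one class to them, and where a whole thing is asked for, a point or a joint stands for the part that bears it (a point fixed in the world has none). Each returns a list of dicts, best first, with "p" (0 to 1); they miss things now and then, are a little off and sometimes report something else, mostly with a low value. They report only what shows in the picture. A call takes as long as a camera call. They do not tell look-alikes from the thing itself.
- ctrl.spot_in(camera, name): "position" ([column, row] as shares, 0 to 1, of the picture: columns of its width, rows of its height, amid what is visible of it).
The state is a dict: "time_s": time; "joints": joint angles; "dq": joint speeds; "tau": joint torques, N m; "eef_pos": TCP position; "ee_rot": TCP orientation; "force": force on the tool from outside, world axes, zero at the start; "wrist_torque": the same for the moment, N m; "grip_width": opening from 0.0 (shut) to 1.0 (fully open).
Only numpy, scipy, OpenCV 4.12 (cv2) and the standard library are available. Lean on these libraries where they do the work, as an engineer would, in place of code of your own. Each camera call takes 0.05 s, during which the arm holds its last target. There are 200 camera calls.

## Working session

There is one attempt and no reset: what is moved stays moved. The work goes in short steps, Python scripts to look and compute and a tool call to move; the robot and the scene stay as the last step left them, time stands still between calls to the robot, and variables do not carry over. Pictures are saved under pics/ and viewed, about 8 in all and at most 12, crops included, and the job is handed in when it is done.

Besides the shell and the picture viewer there is one more tool, called after "Request:" by a JSON object that holds its "api" and its "payload", one argument or row to a line. play_rows: Moves the arm, as the interface text tells. Its arguments: {"type":"object","properties":{"motion":{"type":"array"},"fingers":{"type":"number"},"squeeze":{"type":"number"}},"required":["motion"]}

```bash
ls; mkdir -p pics
python3 - <<'E'
from rig import ctrl
import cv2
s=ctrl.sense();print(s)
for c in("scene","side","wrist"):
    im=ctrl.capture(c);cv2.imwrite(f"pics/a_{c}.png",im[:,:,::-1])
    print(c,ctrl.get_calibration(c))
    for n in("hook_grip","hook_mouth","hook_bay","eye_leg","isolator","spare_grip"):
        print(n,[(round(d["p"],2),[round(512*d["position"][0]),round(384*d["position"][1])]) for d in ctrl.spot_in(c,n)])
E
```

```text
pics
{'time_s': 0.0, 'joints': array([ 1.06059784e+00,  3.13455123e-01,  1.49846537e+00, -5.76394171e-06,
        1.33100106e+00, -2.23395823e-01]), 'dq': array([ 0.00060515,  0.00069427, -0.00077709,  0.00025517, -0.00069479,
        0.00013902]), 'tau': array([ 1.62280423e-03, -4.12268507e+01, -2.59744066e+01, -7.52445385e-05,
        4.12470661e-03, -1.69012333e-05]), 'eef_pos': array([148.3923462 , 503.31229361, 230.7218082 ]), 'ee_rot': array([ 2.72645655e-04,  8.00901074e-01,  5.98796316e-01, -6.05944603e-04]), 'force': array([-0.23782715,  0.1457438 , -0.99155416]), 'wrist_torque': array([ 0.01109324, -0.00567449, -0.00134634]), 'grip_width': 0.9987346711697731}
scene {'K': array([[386.12694165,   0.        , 256.79600042],
       [  0.        , 386.12694165, 197.21952806],
       [  0.        ,   0.        ,   1.        ]]), 'k1': -0.06047635099294978, 'R': array([[-0.26403663,  0.96450901, -0.00265112],
       [ 0.53795104,  0.14498283, -0.83041475],
       [-0.80055814, -0.22068608, -0.5571394 ]]), 't': array([ 139.74303499, -222.30912217, 1739.28070166])}
hook_grip [(0.79,
[... 866 characters left out ...]
9, [303, 167]), (0.59, [222, 202])]
spare_grip [(0.59, [277, 275])]
wrist {'K': array([[335.72266254,   0.        , 255.30633348],
       [  0.        , 335.72266254, 192.78434498],
       [  0.        ,   0.        ,   1.        ]]), 'k1': -0.03504060246052857, 'tool_from_camera': array([[ 9.99998403e-01,  1.74535212e-03,  3.85608384e-04,
         9.57917390e-01],
       [-1.77919232e-03,  9.51242033e-01,  3.08440317e-01,
        -7.94243940e+01],
       [ 1.71530060e-04, -3.08440511e-01,  9.51243619e-01,
        -1.43472881e+02],
       [ 0.00000000e+00,  0.00000000e+00,  0.00000000e+00,
         1.00000000e+00]])}
hook_grip []
hook_mouth []
hook_bay []
eye_leg []
isolator []
spare_grip []
```

Run:
```python
import cv2,numpy as np
a=cv2.imread("pics/a_scene.png");b=cv2.imread("pics/a_side.png")
cv2.imwrite("pics/s1.png",cv2.resize(a[100:310,110:390],(800,600),interpolation=cv2.INTER_CUBIC))
cv2.imwrite("pics/s2.png",cv2.resize(b[110:350,110:430],(800,600),interpolation=cv2.INTER_CUBIC))
```

```text
(no output)
```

View pics/s1.png

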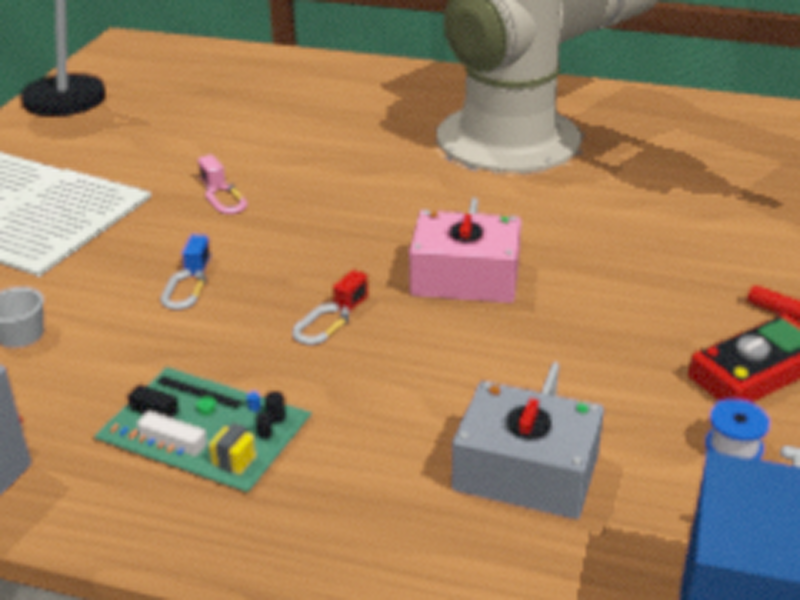

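View pics/s2.png

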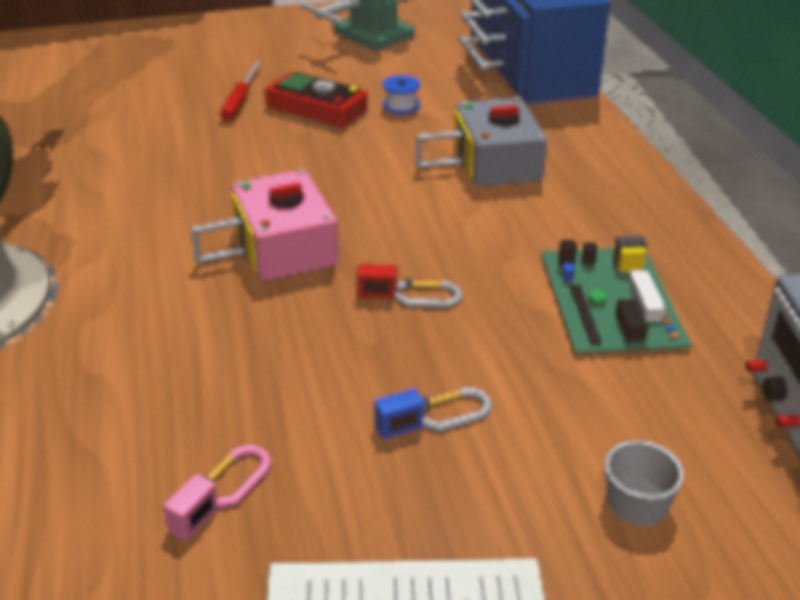

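The red hook is at scene crop (350,290) and side crop (377,282). Its head points about +x and its gate faces +y. The grey isolator's eye leg is at side crop (420,150). Pink copies and the blue spare lie apart from them.

```bash
cat > h.py <<'E'
import numpy as np,cv2
from scipy.spatial.transform import Rotation as Ro
from scipy.optimize import least_squares
from rig import ctrl
def rot(s): q=s["ee_rot"]; return Ro.from_quat([q[1],q[2],q[3],q[0]])
def cam(name,s=None):
    """K,k1,R,t (world->camera)"""
    c=ctrl.get_calibration(name)
    if name!="wrist": return c["K"],c["k1"],np.array(c["R"]),np.array(c["t"])
    T=np.eye(4);T[:3,:3]=rot(s).as_matrix();T[:3,3]=s["eef_pos"]
    M=np.linalg.inv(T@c["tool_from_camera"]); return c["K"],c["k1"],M[:3,:3],M[:3,3]
def proj(C,X):
    K,k1,R,t=C; p=np.atleast_2d(X)@R.T+t; x=p[:,:2]/p[:,2:]; x=x*(1+k1*(x**2).sum(1,keepdims=True))
    return x*[K[0,0],K[1,1]]+[K[0,2],K[1,2]]
def ray(C,uv):
    K,k1,R,t=C; x=cv2.undistortPoints(np.array([[uv]],float),K,np.array([k1,0,0,0.]))[0,0]
    return -R.T@t, R.T@np.array([x[0],x[1],1])
def onz(C,uv,z): o,d=ray(C,uv); return o+d*(z-o[2])/d[2]
def tri(obs):
    return least_squares(lambda X:np.concatenate([proj(C,X)[0]-uv for C,uv in obs]),[450,0,20])
E
python3 - <<'E'
from h import *
S,D=cam("scene"),cam("side")
A=lambda u,v:(110+u*.35,100+v*.35)
B=lambda u,v:(110+u*.4,110+v*.4)
for n,a,b in (("grip",A(350,290),B(377,283)),("head",A(305,335),B(458,294)),("gatepivot?",A(352,313),B(408,284)),
  ("isol top switch",A(528,422),B(503,115))):
    r=tri([(S,a),(D,b)]);print(n,r.x.round(1),r.cost.round(2))
for n,b,z in (("legtop",B(419,134),50),("legbot",B(421,167),6),("pinklegtop",B(196,228),50),("grip",B(377,283),20),("head",B(460,294),4.6),("isoTopFL",B(459,105),68),("isoTopNL",B(475,138),68),("isoTopNR",B(543,133),68)):
    print(n,onz(D,b,z).round(1))
E
```

```text
grip [495.8 -98.8  16.7] 0.21
head [ 586.  -126.3    6.3] 0.82
gatepivot? [532.9 -88.6   4.9] 3.81
isol top switch [739.8 167.5  72.6] 0.05
legtop [621.4 182.1  50. ]
legbot [620.6 165.    6. ]
pinklegtop [296.9  13.9  50. ]
grip [ 495.4 -104.7   20. ]
head [ 590.  -127.6    4.6]
isoTopFL [691.1 221.4  68. ]
isoTopNL [683.8 121.7  68. ]
isoTopNR [778.8 114.   68. ]
```

Request:
{"api": "play_rows", "payload": {
  "motion": [
    [[-15,16,0],[0,0,0]],
    [[-28,29,2],[0,0,0]],
    [[-28,29,2],[0,0,0]],
    [[-28,29,2],[0,0,0]],
    [[-28,29,2],[0,0,0]],
    [[-28,29,2],[0,0,0]],
    [[-28,29,2],[0,0,0]],
    [[-28,29,2],[0,0,0]],
    [[-28,29,2],[0,0,0]],
    [[-28,29,2],[0,0,0]],
    [[-28,29,2],[0,0,0]],
    [[-28,29,2],[0,0,0]],
    [[-28,29,2],[0,0,0]],
    [[-28,29,2],[0,0,0]],
    [[-28,29,2],[0,0,0]],
    [[-28,29,2],[0,0,0]],
    [[-28,29,2],[0,0,0]],
    [[-18,22,0],[0,0,0]],
    [[0,0,0],[0,0,0]],
    [[0,0,0],[0,0,0]]
  ],
  "fingers": 85
}}

```text
time_s: 2.72
eef_pos: [494.1, -100.7, 198.8]
ee_rot: [-0.0, 0.801, 0.598, -0.0]
force: [-0.2, 1.2, 0.4]
grip_width: 0.995
```

Run:
```python
from h import *
s=ctrl.sense();C=cam("wrist",s);im=ctrl.capture("wrist")
print(s["eef_pos"],rot(s).as_matrix().round(3),s["force"])
for n in("hook_grip","hook_mouth","hook_bay"): print(n,[(round(d["p"],2),np.round(np.array(d["position"])*[512,384])) for d in ctrl.spot_in("wrist",n)])
cv2.imwrite("pics/w1.png",cv2.resize(im[:,:,::-1],(800,600),interpolation=cv2.INTER_CUBIC))
```

```text
[ 494.09184661 -100.70577821  198.81129499] [[ 0.285  0.959 -0.001]
 [ 0.959 -0.285  0.   ]
 [ 0.    -0.001 -1.   ]] [-0.16945396  1.22389193  0.36963878]
hook_grip [(0.77, array([257., 189.])), (0.68, array([494., 290.]))]
hook_mouth [(0.95, array([254., 190.]))]
hook_bay [(0.98, array([261., 191.]))]
```

View pics/w1.png

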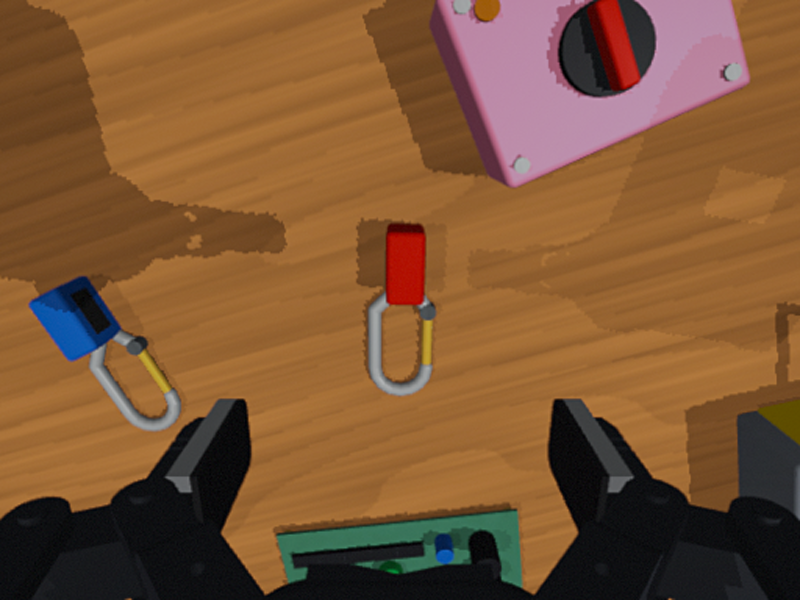

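Run:
```python
from h import *
s=ctrl.sense();C=cam("wrist",s);R=rot(s).as_matrix()
tl=lambda X:(R.T@(X-s["eef_pos"])).round(1)
im=cv2.imread("pics/w1.png")
hsv=cv2.cvtColor(im,cv2.COLOR_BGR2HSV)
m=((hsv[:,:,0]<6)|(hsv[:,:,0]>174))&(hsv[:,:,1]>190)&(hsv[:,:,2]>120)
m[:,:350]=0;m[:,460:]=0;m[:200]=0;m[330:]=0
y,x=np.nonzero(m);print(x.min(),x.max(),y.min(),y.max(),np.percentile(hsv[m][:,2],[5,30,50,90]))
for r in range(225,305,8): print(r,x[y==r].min() if (y==r).any() else 0,x[y==r].max() if (y==r).any() else 0, end="; ")
print()
for n,p,z in (("tl",(388,226),36),("tr",(424,226),36),("bl",(388,303),36),("br",(424,303),36),("head",(401,394),4.6),("spineU",(375,312),4.6),("spineL",(375,365),4.6),("gateU",(428,318),4.6),("gateL",(428,363),4.6)):
    X=onz(C,np.array(p)*.64,z);print(n,X.round(1),tl(X))
```

```text
387 424 233 304 [148. 177. 178. 179.]
225 0 0; 233 390 421; 241 387 424; 249 387 424; 257 387 424; 265 387 423; 273 387 423; 281 387 423; 289 387 423; 297 387 422; 
tl [466.8 -96.6  36. ] [ -5.4 -26.4 163.5]
tr [472.7 -76.3  36. ] [ 15.8 -26.4 163.5]
bl [ 512.5 -110.3   36. ] [ -5.6  21.3 163.5]
br [518.7 -89.   36. ] [ 16.5  21.2 163.5]
head [ 590.9 -124.6    4.6] [  2.7 100.6 194.9]
spineU [ 525.9 -124.2    4.6] [-15.2  38.1 194.9]
spineL [ 563.8 -135.8    4.6] [-15.7  77.7 194.9]
gateU [540.2 -90.6   4.6] [ 21.1  42.4 194.9]
gateL [572.8 -99.5   4.6] [ 21.7  76.1 194.9]
```

The handle centre is about (+5, −2) mm in tool x, y with yaw matching. Size checks agree: the loop and handle dimensions give a 124 mm length. Next I descend and grip.

Request:
{"api": "play_rows", "payload": {
  "motion": [
    [[2,-1,20],[0,0,0]],
    [[3,-1,30],[0,0,0]],
    [[0,0,30],[0,0,0]],
    [[0,0,30],[0,0,0]],
    [[0,0,30],[0,0,0]],
    [[0,0,25],[0,0,0]],
    [[0,0,15],[0,0,0]],
    [[0,0,10],[0,0,0]],
    [[0,0,3],[0,0,0]],
    [[0,0,0],[0,0,0]],
    [[0,0,0],[0,0,0]]
  ],
  "fingers": 85
}}

```text
time_s: 3.83
eef_pos: [494.0, -94.4, 7.3]
ee_rot: [0.001, 0.801, 0.599, 0.0]
force: [-0.4, -0.1, 0.6]
grip_width: 0.995
```

Request:
{"api": "play_rows", "payload": {
  "motion": [
    [[0,0,0],[0,0,0]],
    [[0,0,0],[0,0,0]],
    [[0,0,0],[0,0,0]],
    [[0,0,0],[0,0,0]],
    [[0,0,0],[0,0,0]],
    [[0,0,0],[0,0,0]],
    [[0,0,0],[0,0,0]],
    [[0,0,0],[0,0,0]],
    [[0,0,0],[0,0,0]],
    [[0,0,0],[0,0,0]],
    [[0,0,0],[0,0,0]],
    [[0,0,0],[0,0,0]]
  ],
  "fingers": 5,
  "squeeze": 90
}}

```text
time_s: 4.83
eef_pos: [493.7, -94.6, 6.8]
ee_rot: [0.0, 0.801, 0.599, 0.0]
force: [-1.9, -0.1, 5.7]
grip_width: 0.266
```

Request:
{"api": "play_rows", "payload": {
  "motion": [
    [[0,0,-10],[0,0,0]],
    [[0,0,-20],[0,0,0]],
    [[0,0,-30],[0,0,0]],
    [[0,0,-30],[0,0,0]],
    [[0,0,-30],[0,0,0]],
    [[14,-3,0],[0,0,0]],
    [[28,-4,0],[0,0,0]],
    [[30,-5,0],[0,0,0]],
    [[30,-5,0],[0,0,0]],
    [[30,-5,0],[0,0,0]],
    [[30,-5,0],[0,0,0]],
    [[30,-5,0],[0,0,0]],
    [[22,-4,0],[0,0,-3]],
    [[0,0,0],[0,0,-3]],
    [[0,0,0],[0,0,-3]],
    [[0,0,0],[0,0,-3]],
    [[0,0,0],[0,0,0]],
    [[0,0,0],[0,0,0]],
    [[0,0,0],[0,0,0]]
  ]
}}

```text
time_s: 6.42
eef_pos: [519.3, 120.9, 126.5]
ee_rot: [-0.0, 0.734, 0.679, -0.0]
force: [0.2, -0.1, -1.4]
grip_width: 0.269
```

Run:
```python
from h import *
s=ctrl.sense();C=cam("wrist",s);im=ctrl.capture("wrist")
print(s["eef_pos"],rot(s).as_matrix().round(3),s["force"],s["grip_width"])
for n in("hook_grip","eye_leg","isolator"): print(n,[(round(d["p"],2),np.round(np.array(d["position"])*[512,384])) for d in ctrl.spot_in("wrist",n)])
for p in ((621,173,50),(621,173,6)): print(proj(C,p)[0]/.64)
cv2.imwrite("pics/w2.png",cv2.resize(im[:,:,::-1],(800,600),interpolation=cv2.INTER_CUBIC))
im=ctrl.capture("side");cv2.imwrite("pics/d2.png",cv2.resize(im[100:250,200:400,::-1],(800,600),interpolation=cv2.INTER_CUBIC))
```

```text
[519.33421071 120.91868119 126.45385511] [[ 0.079  0.997 -0.   ]
 [ 0.997 -0.079  0.   ]
 [ 0.    -0.    -1.   ]] [ 0.18270478 -0.07590555 -1.37501582] 0.2688338077503395
hook_grip [(0.91, array([256., 283.]))]
eye_leg []
isolator [(0.81, array([93., 61.])), (0.77, array([270., 354.]))]
[514.86956026 499.11528298]
[499.24153516 449.27367392]
```

View pics/w2.png

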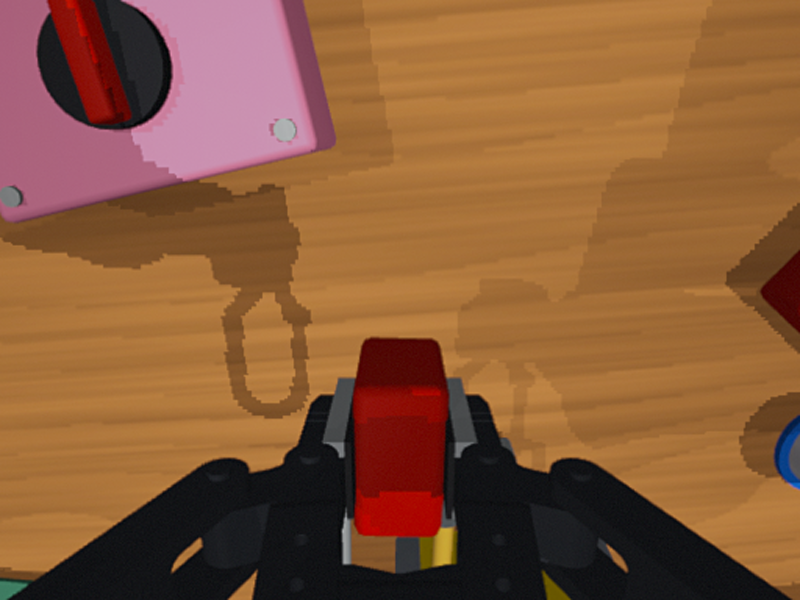

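View pics/d2.png

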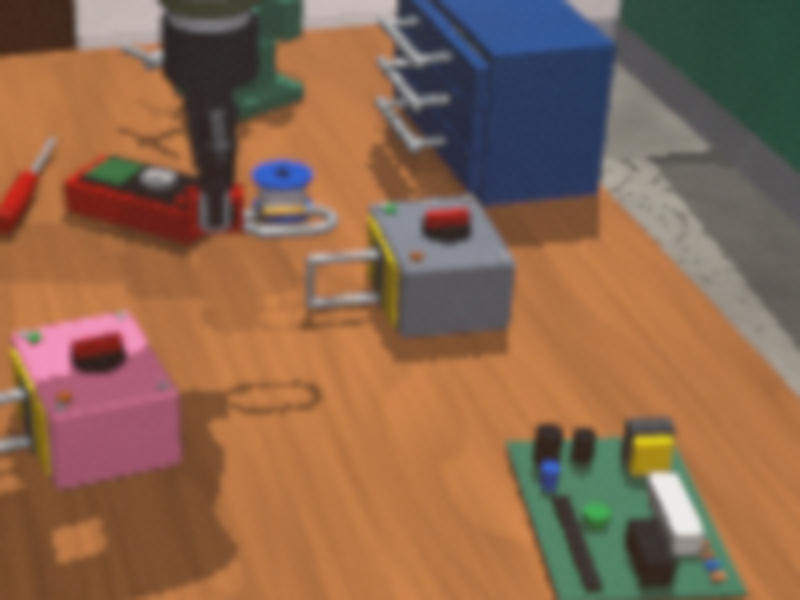

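The wrist view is blocked by the fingers. I'll move sideways so the leg shows to the right of them.

Request:
{"api": "play_rows", "payload": {
  "motion": [
    [[-8,12,0],[0,0,0]],
    [[-15,24,0],[0,0,0]],
    [[-16,25,0],[0,0,0]],
    [[-15,25,0],[0,0,0]],
    [[0,0,0],[0,0,0]],
    [[0,0,0],[0,0,0]],
    [[0,0,0],[0,0,0]]
  ]
}}

```text
time_s: 7.25
eef_pos: [600.5, 60.8, 126.0]
ee_rot: [-0.0, 0.734, 0.679, -0.0]
force: [-0.3, -1.1, -1.5]
grip_width: 0.266
```

Run:
```python
from h import *
s=ctrl.sense();C=cam("wrist",s);im=ctrl.capture("wrist")
print(s["eef_pos"],rot(s).as_matrix().round(3),s["force"],s["grip_width"])
for n in("hook_grip","eye_leg","isolator"): print(n,[(round(d["p"],2),np.round(np.array(d["position"])*[800,600])) for d in ctrl.spot_in("wrist",n)])
for p in ((621,173,50),(621,173,6)): print(proj(C,p)[0]/.64)
cv2.imwrite("pics/w3.png",cv2.resize(im[:,:,::-1],(800,600),interpolation=cv2.INTER_CUBIC))
```

```text
[600.51844961  60.76710887 125.96170797] [[ 0.077  0.997 -0.001]
 [ 0.997 -0.077  0.   ]
 [ 0.    -0.001 -1.   ]] [-0.33116077 -1.08953625 -1.51723802] 0.26605650859135427
hook_grip [(0.79, array([404., 441.])), (0.72, array([ 49., 513.]))]
eye_leg [(0.57, array([640., 366.]))]
isolator [(0.92, array([654., 452.])), (0.54, array([181.,   6.]))]
[645.67865122 343.17189   ]
[609.09713782 311.65119337]
```

View pics/w3.png

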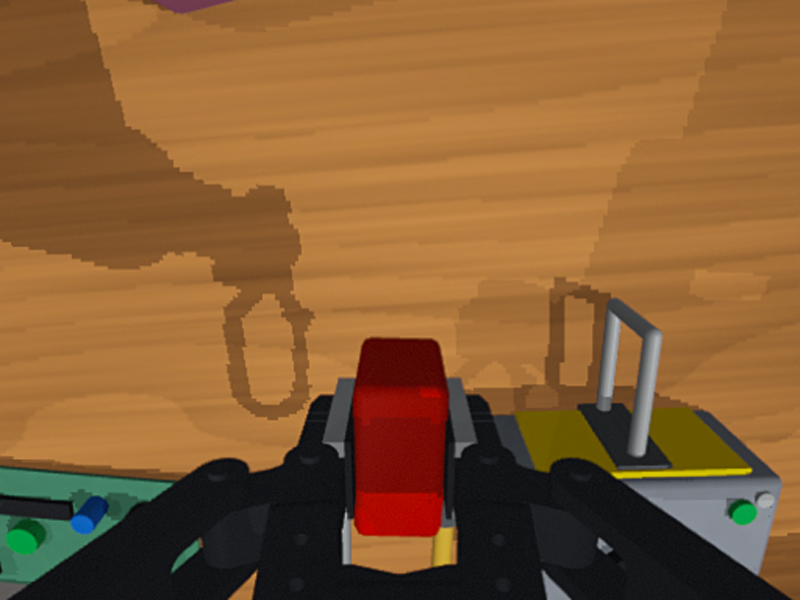

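The eye is in clear view. Its leg runs from about (613,308) at the bottom to (655,336) at the top, and its rods run down to the box.

Run:
```python
from h import *
s=ctrl.sense();C=cam("wrist",s);R=rot(s).as_matrix()
for n,p,z in (("bot",(613,309),6),("top",(654,337),50),("mid",(633.5,321),28),("botend",(604,400),6),("topend",(638,450),50),
   ("boxTopL",(747,473),68)):
    X=onz(C,np.array(p)*.64,z);print(n,X.round(1),(R.T@(X-s["eef_pos"])).round(1))
# fit handle: project handle model for check; offset dy, tool z -11.2
for dy in (-2,0,2):
  g=np.array([0,dy,-11.2]); c=np.array([[a,b,-18] for a in(-12,12) for b in(-23,23)])
  print(dy,(proj(C,(g+c)@R.T+s["eef_pos"])/.64).round(0).tolist())
  print('  gatetip,crown',(proj(C,(g+np.array([[16,74,13.4],[16,36,13.4]]))@R.T+s["eef_pos"])/.64).round(0).tolist())
```

```text
bot [620.  175.6   6. ] [115.6  10.5 120.5]
top [618.5 177.2  50. ] [117.1   9.   76.5]
mid [618.9 177.2  28. ] [117.1   9.3  98.5]
botend [674.5 173.4   6. ] [117.6  65.1 120.5]
topend [678.2 174.1  50. ] [118.6  68.7  76.5]
boxTopL [682.5 217.8  68. ] [162.5  69.6  58.5]
-2 [[344.0, 369.0], [350.0, 525.0], [445.0, 370.0], [440.0, 526.0]]
  gatetip,crown [[440.0, 579.0], [444.0, 490.0]]
0 [[345.0, 377.0], [350.0, 531.0], [444.0, 377.0], [439.0, 532.0]]
  gatetip,crown [[440.0, 583.0], [443.0, 495.0]]
2 [[345.0, 384.0], [350.0, 537.0], [444.0, 385.0], [439.0, 537.0]]
  gatetip,crown [[440.0, 587.0], [443.0, 500.0]]
```

Request:
{"api": "play_rows", "payload": {
  "motion": [
    [[10,-10,0],[0,0,0]],
    [[20,-15,0],[0,0,0]],
    [[20,-15,0],[0,0,0]],
    [[16,-10,0],[0,0,0]],
    [[10,-4,5],[0,0,0]],
    [[0,0,20],[0,0,0]],
    [[0,0,25],[0,0,0]],
    [[0,0,25],[0,0,0]],
    [[0,0,15],[0,0,0]],
    [[0,0,6],[0,0,0]],
    [[0,0,0],[0,0,0]],
    [[0,0,0],[0,0,0]],
    [[0,0,0],[0,0,0]],
    [[0,0,0],[0,0,0]]
  ]
}}

```text
time_s: 8.62
eef_pos: [553.8, 140.5, 31.5]
ee_rot: [0.001, 0.734, 0.679, 0.001]
force: [-0.5, -0.1, -1.4]
grip_width: 0.266
```

Run:
```python
from h import *
s=ctrl.sense()
print(s["eef_pos"],s["force"],s["wrist_torque"],s["grip_width"])
a=ctrl.capture("side");b=ctrl.capture("scene")
D,S=cam("side"),cam("scene");R=rot(s).as_matrix()
P=np.array([[0,1,-11.2],[4,102,2.2],[16,75,2.2],[-20,60,2.2]])@R.T+s["eef_pos"]
print(proj(D,P).round(1).tolist(),proj(S,P).round(1).tolist())
cv2.imwrite("pics/e.png",np.hstack([cv2.resize(a[140:200,230:310,::-1],(400,300)),cv2.resize(b[170:245,240:340,::-1],(400,300))]))
```

```text
[553.7542428  140.51254742  31.46394734] [-0.54952599 -0.10017103 -1.38729516] [ 0.01481992  0.09377552 -0.00308533] 0.2656802326266111
[[261.8, 173.3], [290.4, 173.8], [282.1, 172.7], [279.8, 178.3]] [[296.8, 216.2], [289.3, 238.8], [295.4, 234.3], [285.5, 229.0]]
```

View pics/e.png

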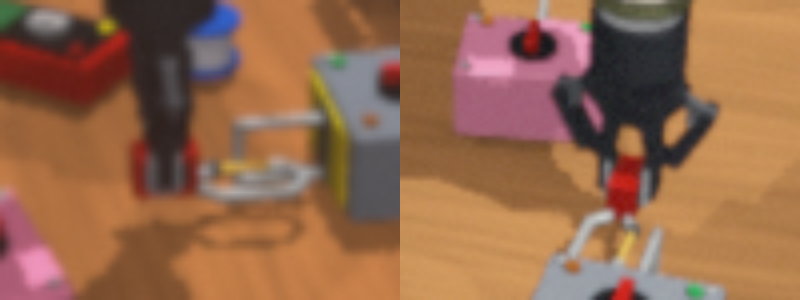

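Side view: the hook is level, in front of the leg, with the leg (crop ~240,140) facing the middle of the gate. I'll creep in.

Request:
{"api": "play_rows", "payload": {
  "motion": [
    [[4,0,0],[0,0,0]],
    [[6,0,0],[0,0,0]],
    [[3,0,0],[0,0,0]],
    [[1,0,0],[0,0,0]],
    [[0,0,0],[0,0,0]]
  ]
}}

```text
time_s: 9.13
eef_pos: [554.1, 154.9, 30.2]
ee_rot: [-0.0, 0.734, 0.679, -0.0]
force: [0.2, 0.4, -1.0]
grip_width: 0.267
```

Request:
{"api": "play_rows", "payload": {
  "motion": [
    [[1,0,0],[0,0,0]],
    [[1,0,0],[0,0,0]],
    [[0,0,0],[0,0,0]]
  ]
}}

```text
time_s: 9.38
eef_pos: [554.3, 156.5, 30.3]
ee_rot: [-0.0, 0.734, 0.679, -0.0]
force: [0.5, 0.3, -2.5]
grip_width: 0.272
```

Request:
{"api": "play_rows", "payload": {
  "motion": [
    [[1,0,0],[0,0,0]],
    [[1,0,0],[0,0,0]],
    [[0,0,0],[0,0,0]]
  ]
}}

```text
time_s: 9.63
eef_pos: [554.4, 158.1, 30.3]
ee_rot: [0.0, 0.734, 0.679, -0.0]
force: [-0.9, -3.6, -1.1]
grip_width: 0.264
```

Request:
{"api": "play_rows", "payload": {
  "motion": [
    [[1,0,0],[0,0,0]],
    [[1,0,0],[0,0,0]],
    [[0,0,0],[0,0,0]]
  ]
}}

```text
time_s: 9.88
eef_pos: [554.5, 160.4, 30.2]
ee_rot: [-0.0, 0.734, 0.679, -0.0]
force: [-1.6, -3.4, -1.7]
grip_width: 0.274
```

Request:
{"api": "play_rows", "payload": {
  "motion": [
    [[1,0,0],[0,0,0]],
    [[1,0,0],[0,0,0]],
    [[0,0,0],[0,0,0]]
  ]
}}

```text
time_s: 10.13
eef_pos: [554.7, 162.5, 30.3]
ee_rot: [-0.0, 0.734, 0.679, -0.0]
force: [-1.5, -4.1, -1.4]
grip_width: 0.267
```

Request:
{"api": "play_rows", "payload": {
  "motion": [
    [[2,0,0],[0,0,0]],
    [[2,0,0],[0,0,0]],
    [[2,0,0],[0,0,0]],
    [[2,0,0],[0,0,0]],
    [[2,0,0],[0,0,0]],
    [[2,0,0],[0,0,0]],
    [[0,0,0],[0,0,0]]
  ]
}}

```text
time_s: 10.72
eef_pos: [555.4, 174.5, 30.2]
ee_rot: [-0.0, 0.734, 0.679, -0.0]
force: [-3.2, -4.8, -0.7]
grip_width: 0.27
```

Request:
{"api": "play_rows", "payload": {
  "motion": [
    [[1,0,0],[0,0,0]],
    [[1,0,0],[0,0,0]],
    [[1,0,0],[0,0,0]],
    [[1,0,0],[0,0,0]],
    [[0,0,0],[0,0,0]]
  ]
}}

```text
time_s: 11.13
eef_pos: [555.6, 178.3, 30.0]
ee_rot: [-0.0, 0.734, 0.679, -0.001]
force: [-3.7, -5.2, -1.4]
grip_width: 0.266
```

Request:
{"api": "play_rows", "payload": {
  "motion": [
    [[1,0,0],[0,0,0]],
    [[1,0,0],[0,0,0]],
    [[0,0,0],[0,0,0]]
  ]
}}

```text
time_s: 11.38
eef_pos: [555.6, 180.3, 30.0]
ee_rot: [-0.0, 0.734, 0.679, -0.001]
force: [-3.4, -6.0, -1.3]
grip_width: 0.264
```

Request:
{"api": "play_rows", "payload": {
  "motion": [
    [[0.5,-1,0],[0,0,0]],
    [[0,-1.5,0],[0,0,0]],
    [[0,-1.5,0],[0,0,0]],
    [[0,-1.5,0],[0,0,0]],
    [[0,-1.5,0],[0,0,0]],
    [[0,-1,0],[0,0,0]],
    [[0,0,0],[0,0,0]]
  ]
}}

```text
time_s: 11.97
eef_pos: [547.9, 181.6, 30.2]
ee_rot: [-0.0, 0.734, 0.679, -0.0]
force: [-1.7, -3.8, -1.2]
grip_width: 0.267
```

Request:
{"api": "play_rows", "payload": {
  "motion": [
    [[0,-1,0],[0,0,0]],
    [[0,-1.5,0],[0,0,0]],
    [[0,-1.5,0],[0,0,0]],
    [[0,-1.5,0],[0,0,0]],
    [[0,-1.5,0],[0,0,0]],
    [[0,-1,0],[0,0,0]],
    [[0,0,0],[0,0,0]]
  ]
}}

```text
time_s: 12.55
eef_pos: [539.5, 182.4, 30.2]
ee_rot: [-0.001, 0.734, 0.679, -0.0]
force: [-4.2, -1.5, -1.6]
grip_width: 0.265
```

Request:
{"api": "play_rows", "payload": {
  "motion": [
    [[0,-1,0],[0,0,0]],
    [[0,-1,0],[0,0,0]],
    [[0,-1,0],[0,0,0]],
    [[0,0,0],[0,0,0]]
  ]
}}

```text
time_s: 12.88
eef_pos: [537.6, 182.6, 30.5]
ee_rot: [0.0, 0.734, 0.679, 0.001]
force: [-0.3, 0.0, -1.0]
grip_width: 0.266
```

Request:
{"api": "play_rows", "payload": {
  "motion": [
    [[0,-1,0],[0,0,0]],
    [[0,-1,0],[0,0,0]],
    [[0,-1,0],[0,0,0]],
    [[0,0,0],[0,0,0]]
  ]
}}

```text
time_s: 13.22
eef_pos: [534.2, 182.6, 30.4]
ee_rot: [0.0, 0.734, 0.679, 0.0]
force: [-0.1, 0.4, -2.2]
grip_width: 0.268
```

Force fell to zero, which suggests the gate snapped shut. One look to confirm.

Run:
```python
from h import *
s=ctrl.sense()
a=ctrl.capture("side");b=ctrl.capture("scene")
D,S=cam("side"),cam("scene");R=rot(s).as_matrix()
P=np.array([[16,37,2.2],[16,75,2.2],[-20,60,2.2]])@R.T+s["eef_pos"]
print(((proj(D,P)-[240,145])*10).round(0).tolist(),((proj(S,P)-[265,205])*10+[400,0]).round(0).tolist())
cv2.imwrite("pics/f.png",np.hstack([cv2.resize(a[145:185,240:280+20,::-1],(600,400),interpolation=cv2.INTER_CUBIC)[:,:400],cv2.resize(b[205:245,265:305,::-1],(400,400),interpolation=cv2.INTER_CUBIC)]))
```

```text
[[231.0, 237.0], [337.0, 229.0], [312.0, 282.0]] [[877.0, 208.0], [850.0, 279.0], [749.0, 227.0]]
```

View pics/f.png

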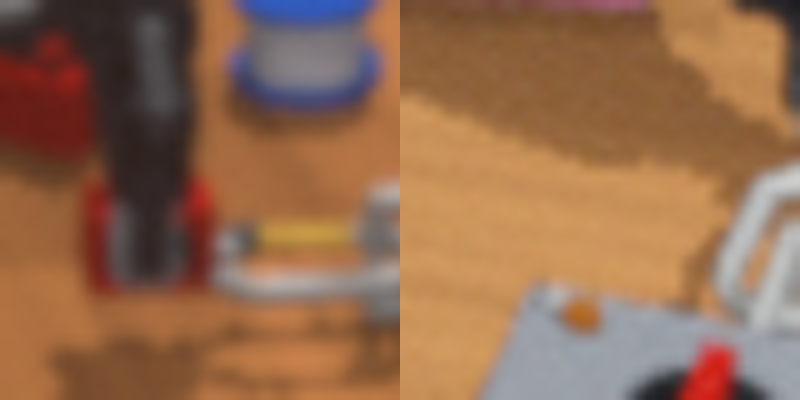

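The gate is straight and shut, with the leg beyond its tip. I'll draw slowly and feel for the stop.

Request:
{"api": "play_rows", "payload": {
  "motion": [
    [[0,-1,0],[0,0,0]],
    [[0,-1,0],[0,0,0]],
    [[0,-1,0],[0,0,0]],
    [[0,-1,0],[0,0,0]],
    [[0,0,0],[0,0,0]]
  ]
}}

```text
time_s: 13.73
eef_pos: [530.1, 182.9, 30.3]
ee_rot: [-0.0, 0.734, 0.679, -0.0]
force: [-0.1, -0.1, -1.6]
grip_width: 0.265
```

Request:
{"api": "play_rows", "payload": {
  "motion": [
    [[0,-1,0],[0,0,0]],
    [[0,-1,0],[0,0,0]],
    [[0,-1,0],[0,0,0]],
    [[0,0,0],[0,0,0]]
  ]
}}

```text
time_s: 14.07
eef_pos: [527.7, 183.0, 30.4]
ee_rot: [0.0, 0.734, 0.679, 0.0]
force: [2.8, 0.5, -3.3]
grip_width: 0.259
```

Request:
{"api": "play_rows", "payload": {
  "motion": [
    [[0,-1,0],[0,0,0]],
    [[0,-1,0],[0,0,0]],
    [[0,-1,0],[0,0,0]],
    [[0,0,0],[0,0,0]]
  ]
}}

```text
time_s: 14.4
eef_pos: [524.3, 183.3, 30.4]
ee_rot: [0.0, 0.734, 0.679, 0.0]
force: [4.7, -1.5, -2.8]
grip_width: 0.263
```

Request:
{"api": "play_rows", "payload": {
  "motion": [
    [[0,-1,0],[0,0,0]],
    [[0,-1,0],[0,0,0]],
    [[0,-1,0],[0,0,0]],
    [[0,0,0],[0,0,0]]
  ]
}}

```text
time_s: 14.73
eef_pos: [521.1, 183.5, 30.3]
ee_rot: [-0.0, 0.734, 0.679, -0.0]
force: [3.5, -1.9, -2.7]
grip_width: 0.267
```

Request:
{"api": "play_rows", "payload": {
  "motion": [
    [[0,-0.5,0],[0,0,0]],
    [[0,-0.5,0],[0,0,0]],
    [[0,-0.5,0],[0,0,0]],
    [[0,0,0],[0,0,0]]
  ]
}}

```text
time_s: 15.07
eef_pos: [519.7, 183.6, 30.3]
ee_rot: [-0.0, 0.734, 0.679, -0.0]
force: [3.3, -1.7, -2.8]
grip_width: 0.264
```

Request:
{"api": "play_rows", "payload": {
  "motion": [
    [[0,-0.5,0],[0,0,0]],
    [[0,-0.5,0],[0,0,0]],
    [[0,0,0],[0,0,0]]
  ]
}}

```text
time_s: 15.32
eef_pos: [518.7, 183.7, 30.3]
ee_rot: [-0.0, 0.734, 0.679, -0.0]
force: [4.5, -0.4, -2.4]
grip_width: 0.265
```

Request:
{"api": "play_rows", "payload": {
  "motion": [
    [[0,-0.5,0],[0,0,0]],
    [[0,-0.5,0],[0,0,0]],
    [[0,0,0],[0,0,0]]
  ]
}}

```text
time_s: 15.57
eef_pos: [517.7, 183.8, 30.3]
ee_rot: [-0.0, 0.734, 0.679, -0.0]
force: [3.1, -1.9, -2.9]
grip_width: 0.266
```

Request:
{"api": "play_rows", "payload": {
  "motion": [
    [[0,-0.5,0],[0,0,0]],
    [[0,-0.5,0],[0,0,0]],
    [[0,0,0],[0,0,0]]
  ]
}}

```text
time_s: 15.82
eef_pos: [516.7, 183.9, 30.3]
ee_rot: [-0.0, 0.734, 0.679, -0.0]
force: [3.6, -1.8, -2.3]
grip_width: 0.268
```

Request:
{"api": "play_rows", "payload": {
  "motion": [
    [[0,-0.5,0],[0,0,0]],
    [[0,-0.5,0],[0,0,0]],
    [[0,0,0],[0,0,0]]
  ]
}}

```text
time_s: 16.07
eef_pos: [515.7, 184.0, 30.3]
ee_rot: [-0.0, 0.734, 0.679, -0.0]
force: [4.4, -1.3, -2.6]
grip_width: 0.265
```

Request:
{"api": "play_rows", "payload": {
  "motion": [
    [[0,-0.5,0],[0,0,0]],
    [[0,-0.5,0],[0,0,0]],
    [[0,0,0],[0,0,0]]
  ]
}}

```text
time_s: 16.32
eef_pos: [514.7, 184.1, 30.3]
ee_rot: [-0.0, 0.734, 0.679, -0.0]
force: [3.8, -2.2, -2.8]
grip_width: 0.269
```

Request:
{"api": "play_rows", "payload": {
  "motion": [
    [[0,-0.5,0],[0,0,0]],
    [[0,-0.5,0],[0,0,0]],
    [[0,0,0],[0,0,0]]
  ]
}}

```text
time_s: 16.57
eef_pos: [513.7, 184.2, 30.3]
ee_rot: [-0.0, 0.734, 0.679, 0.0]
force: [3.2, -0.9, -2.8]
grip_width: 0.266
```

Request:
{"api": "play_rows", "payload": {
  "motion": [
    [[0,-0.5,0],[0,0,0]],
    [[0,-0.5,0],[0,0,0]],
    [[0,0,0],[0,0,0]]
  ]
}}

```text
time_s: 16.82
eef_pos: [512.7, 184.2, 30.3]
ee_rot: [-0.0, 0.734, 0.679, -0.0]
force: [4.1, -1.3, -2.3]
grip_width: 0.267
```

Request:
{"api": "play_rows", "payload": {
  "motion": [
    [[0,-0.5,0],[0,0,0]],
    [[0,-0.5,0],[0,0,0]],
    [[0,0,0],[0,0,0]]
  ]
}}

```text
time_s: 17.07
eef_pos: [511.7, 184.3, 30.3]
ee_rot: [-0.0, 0.734, 0.679, -0.0]
force: [4.6, -0.4, -2.1]
grip_width: 0.266
```

Request:
{"api": "play_rows", "payload": {
  "motion": [
    [[0,-0.5,0],[0,0,0]],
    [[0,-0.5,0],[0,0,0]],
    [[0,0,0],[0,0,0]]
  ]
}}

```text
time_s: 17.32
eef_pos: [510.7, 184.3, 30.3]
ee_rot: [-0.0, 0.734, 0.679, -0.0]
force: [3.7, -1.0, -1.9]
grip_width: 0.263
```

Request:
{"api": "play_rows", "payload": {
  "motion": [
    [[0,-0.5,0],[0,0,0]],
    [[0,-0.5,0],[0,0,0]],
    [[0,0,0],[0,0,0]]
  ]
}}

```text
time_s: 17.57
eef_pos: [509.7, 184.4, 30.3]
ee_rot: [-0.0, 0.734, 0.679, -0.0]
force: [3.4, -1.6, -2.9]
grip_width: 0.266
```

Request:
{"api": "play_rows", "payload": {
  "motion": [
    [[0,-0.5,0],[0,0,0]],
    [[0,-0.5,0],[0,0,0]],
    [[0,0,0],[0,0,0]]
  ]
}}

```text
time_s: 17.82
eef_pos: [508.7, 184.5, 30.3]
ee_rot: [-0.0, 0.734, 0.679, -0.0]
force: [3.5, -1.1, -2.2]
grip_width: 0.266
```

Request:
{"api": "play_rows", "payload": {
  "motion": [
    [[0,-0.5,0],[0,0,0]],
    [[0,-0.5,0],[0,0,0]],
    [[0,0,0],[0,0,0]]
  ]
}}

```text
time_s: 18.07
eef_pos: [507.7, 184.6, 30.3]
ee_rot: [-0.0, 0.734, 0.679, -0.0]
force: [3.4, -1.6, -1.5]
grip_width: 0.266
```

Request:
{"api": "play_rows", "payload": {
  "motion": [
    [[0,-0.5,0],[0,0,0]],
    [[0,-0.5,0],[0,0,0]],
    [[0,0,0],[0,0,0]]
  ]
}}

```text
time_s: 18.32
eef_pos: [506.7, 184.7, 30.3]
ee_rot: [-0.0, 0.734, 0.679, -0.0]
force: [3.8, -1.4, -2.2]
grip_width: 0.268
```

Request:
{"api": "play_rows", "payload": {
  "motion": [
    [[0,-0.5,0],[0,0,0]],
    [[0,-0.5,0],[0,0,0]],
    [[0,0,0],[0,0,0]]
  ]
}}

```text
time_s: 18.57
eef_pos: [505.7, 184.7, 30.3]
ee_rot: [-0.0, 0.734, 0.679, -0.0]
force: [3.3, -1.8, -2.1]
grip_width: 0.268
```

Request:
{"api": "play_rows", "payload": {
  "motion": [
    [[0,-0.5,0],[0,0,0]],
    [[0,-0.5,0],[0,0,0]],
    [[0,0,0],[0,0,0]]
  ]
}}

```text
time_s: 18.82
eef_pos: [505.4, 184.8, 30.4]
ee_rot: [0.001, 0.734, 0.679, 0.001]
force: [7.0, -2.3, -4.1]
grip_width: 0.266
```

Stop felt near x = 505.5 (about 23 mm of draw). I'll raise the pull gradually.

Request:
{"api": "play_rows", "payload": {
  "motion": [
    [[0,-0.3,0],[0,0,0]],
    [[0,-0.2,0],[0,0,0]],
    [[0,0,0],[0,0,0]]
  ]
}}

```text
time_s: 19.07
eef_pos: [505.3, 184.8, 30.4]
ee_rot: [0.001, 0.734, 0.679, 0.001]
force: [10.2, -1.2, -4.9]
grip_width: 0.263
```

Request:
{"api": "play_rows", "payload": {
  "motion": [
    [[0,-0.3,0],[0,0,0]],
    [[0,-0.3,0],[0,0,0]],
    [[0,0,0],[0,0,0]]
  ]
}}

```text
time_s: 19.32
eef_pos: [505.3, 184.7, 30.5]
ee_rot: [0.001, 0.734, 0.679, 0.001]
force: [11.2, -2.3, -6.5]
grip_width: 0.264
```

Request:
{"api": "play_rows", "payload": {
  "motion": [
    [[0,-0.3,0],[0,0,0]],
    [[0,-0.2,0],[0,0,0]],
    [[0,0,0],[0,0,0]],
    [[0,0,0],[0,0,0]]
  ]
}}

```text
time_s: 19.65
eef_pos: [505.2, 184.7, 30.6]
ee_rot: [0.002, 0.734, 0.679, 0.002]
force: [13.2, -2.0, -8.2]
grip_width: 0.264
```

Request:
{"api": "play_rows", "payload": {
  "motion": [
    [[0,-0.3,0],[0,0,0]],
    [[0,0,0],[0,0,0]],
    [[0,0,0],[0,0,0]],
    [[0,0,0],[0,0,0]],
    [[0,0,0],[0,0,0]],
    [[0,0,0],[0,0,0]],
    [[0,0,0],[0,0,0]],
    [[0,0,0],[0,0,0]],
    [[0,0,0],[0,0,0]]
  ]
}}

```text
time_s: 20.4
eef_pos: [505.2, 184.7, 30.6]
ee_rot: [0.002, 0.734, 0.679, 0.002]
force: [14.5, -2.3, -8.9]
grip_width: 0.264
```

Held at about 14.5 N in x (17 N total at the wrist) for 0.75 s. Next I slacken the pull, lower with the head pitched slightly up so it clears the lower rod, and then release.

Request:
{"api": "play_rows", "payload": {
  "motion": [
    [[0,0.5,0],[0,0,0]],
    [[0,1,0],[0,0,0]],
    [[0,1,0],[0,0,0]],
    [[0,1,0],[0,0,0]],
    [[0,1,0],[0,0,0]],
    [[0,0,0],[0,0,0]],
    [[0,0,0],[0,0,0]]
  ]
}}

```text
time_s: 20.98
eef_pos: [506.9, 184.8, 30.1]
ee_rot: [-0.0, 0.734, 0.679, -0.0]
force: [0.3, 0.2, -1.4]
grip_width: 0.263
```

Request:
{"api": "play_rows", "payload": {
  "motion": [
    [[0,0,3],[0,0,0]],
    [[0,0,4],[0,0,0]],
    [[0,0,3],[0,0,0]],
    [[0,0,0],[-2,0,0]],
    [[0,0,0],[-2,0,0]],
    [[0,0,0],[-2,0,0]],
    [[0,0,2],[0,0,0]],
    [[0,0,2],[0,0,0]],
    [[0,0,0],[0,0,0]],
    [[0,0,0],[0,0,0]]
  ]
}}

```text
time_s: 21.82
eef_pos: [508.0, 184.5, 16.1]
ee_rot: [0.038, 0.733, 0.678, 0.035]
force: [-0.4, 0.1, -2.0]
grip_width: 0.261
```

Request:
{"api": "play_rows", "payload": {
  "motion": [
    [[0,0,2],[0,0,0]],
    [[0,0,2],[0,0,0]],
    [[0,0,1],[0,0,0]],
    [[0,0,0],[0,0,0]],
    [[0,0,0],[0,0,0]]
  ]
}}

```text
time_s: 22.23
eef_pos: [508.4, 184.5, 11.2]
ee_rot: [0.038, 0.733, 0.678, 0.035]
force: [-0.4, 0.3, -2.4]
grip_width: 0.271
```

Run:
```python
from h import *
s=ctrl.sense();print(s["eef_pos"],s["force"],rot(s).as_matrix().round(3))
a=ctrl.capture("side");b=ctrl.capture("scene")
cv2.imwrite("pics/g.png",np.hstack([cv2.resize(a[130:200,220:300,::-1],(400,350),interpolation=cv2.INTER_CUBIC),cv2.resize(b[185:255,255:335,::-1],(400,350),interpolation=cv2.INTER_CUBIC)]))
```

```text
[508.37223137 184.51692709  11.24080607] [-0.41004067  0.33412077 -2.36175903] [[ 0.077  0.992  0.104]
 [ 0.997 -0.077 -0.008]
 [-0.     0.104 -0.995]]
```

View pics/g.png

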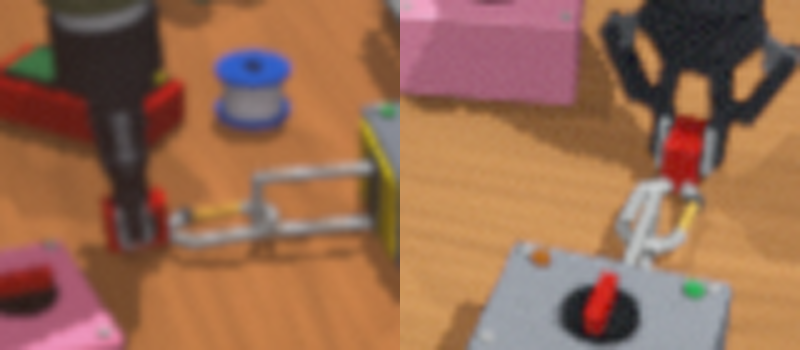

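The hook is clipped, with the gate shut and the eye drawn out. The handle is just above the table. Releasing with a modest opening.

Request:
{"api": "play_rows", "payload": {
  "motion": [
    [[0,0,0],[0,0,0]],
    [[0,0,0],[0,0,0]],
    [[0,0,0],[0,0,0]],
    [[0,0,0],[0,0,0]],
    [[0,0,0],[0,0,0]],
    [[0,0,0],[0,0,0]],
    [[0,0,0],[0,0,0]],
    [[0,0,0],[0,0,0]]
  ],
  "fingers": 48
}}

```text
time_s: 23.0
eef_pos: [508.4, 184.6, 11.4]
ee_rot: [0.038, 0.733, 0.678, 0.036]
force: [0.0, -0.0, -0.4]
grip_width: 0.56
```

Request:
{"api": "play_rows", "payload": {
  "motion": [
    [[0,0,-5],[0,0,0]],
    [[0,0,-10],[0,0,0]],
    [[0,0,-20],[0,0,0]],
    [[0,0,-30],[0,0,0]],
    [[0,0,-30],[0,0,0]],
    [[0,0,-30],[0,0,0]],
    [[0,0,-20],[0,0,0]],
    [[0,0,0],[0,0,0]],
    [[0,0,0],[0,0,0]]
  ]
}}

```text
time_s: 23.75
eef_pos: [493.5, 185.9, 157.1]
ee_rot: [0.039, 0.733, 0.678, 0.037]
force: [0.2, 0.5, 0.1]
grip_width: 0.564
```

Run:
```python
from h import *
s=ctrl.sense();print(s["eef_pos"],s["force"],s["grip_width"],s["time_s"])
a=ctrl.capture("side");b=ctrl.capture("wrist")
cv2.imwrite("pics/k.png",np.hstack([cv2.resize(a[130:200,220:300,::-1],(400,350),interpolation=cv2.INTER_CUBIC),cv2.resize(b[:,:,::-1],(400,350))]))
```

```text
[493.49873079 185.85186281 157.0615519 ] [0.20413022 0.47907585 0.1242593 ] 0.5640586063934214 23.75
```

View pics/k.png

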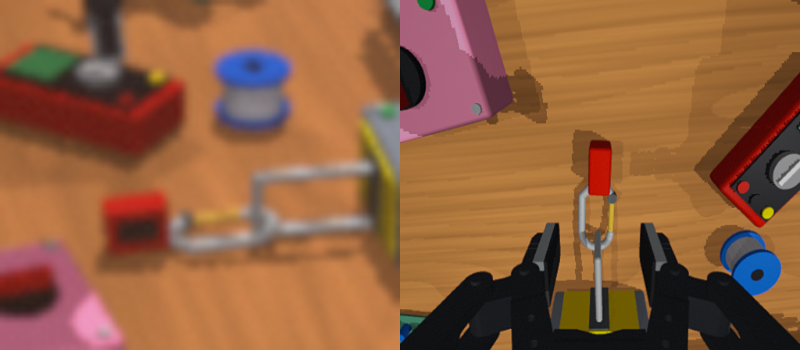

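The hook lies clipped with its gate shut, the eye is drawn out and the robot is clear. Handing in.

```bash
python3 -c "
from rig import ctrl
print(ctrl.finish_job(), ctrl.sense()['time_s'])"
```

```text
the job is handed in; nothing more can be done
the job is handed in; nothing more can be done
```

I clipped the red snap hook onto the grey isolator's eye, drew the eye out to its stop, proved the catch and handed the job in at about 24 s of the 64 s. No verdict is reported at hand-in.

- **Hooking:** the gate met the leg within about 1 mm of where I expected. I pressed the leg about 23–24 mm past first contact, at no more than about 7 N. Drawing the hook back, the side force dropped to zero, and a picture showed the gate straight and shut with the leg beyond its tip.
- **Stop and pull:** the eye slid at 3–5 N and stopped after about 23 mm. I then held a pull of about 14.5 N along x for about 0.7 s. The wrist read about 17 N in total, partly a vertical component that grew with the pull. I read force only at the end of each move, but no reading came near 25 N.
- **Release:** I slackened the pull, lowered the hook with its head tilted about 6° up to clear the lower rod, then let go and lifted to 157 mm.
- **Last checks:** the final side and wrist pictures show the hook lying clipped around the leg, gate shut and eye still drawn out. The spool, meter and fake isolator looked undisturbed. I did not measure how far any bystander had moved.
- **Disagreement:** the wrist camera looked about 1.6 mm off sideways, within its stated accuracy, and feeling for contact made up for it.

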